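# Close the hinged tool clamp of a torque test stand

## Task

Close the clamp over the nutrunner lying in the torque test stand, pushing with the fingertips and gripping nothing: first push the open hinged keeper up and over until it lies fully shut across the tool's barrel, without slamming it, and then push the leaning swing bolt upright into the keeper's slot. Leave the nutrunner lying as it is and the small things around it standing where they are.

Things in the scene. Friction and masses are not known exactly. Their poses are not given: they have to be found in the camera images.
- tester: Torque test stand, fixed: black base plate 360 x 170 mm, top 30 mm above the bench, with a grey clamp saddle, a rear rest and a black transducer block 130 mm high. Origin at bench height under the middle of the clamp; x along the tool to the block (block face at x 175 mm, plate x -110 to 250 mm), y to the left, z up. Place and yaw vary. Tool axis 78 mm above the bench.
- keeper (a joint): Angle of the hinged keeper, rad: 0 = fully shut (rigid stop); grows as it opens up and back to the tester's -y side. Starts between 1.75 and 2.0 (leaning a little past upright), stop at 2.05. Stiff hinge (friction 0.24 N m, keeper about 0.28 kg): it stays where it is left. Push it near the lug, moving round the hinge: pressed straight down at the crown it may bind.
- keeper_hinge (a point): A fixed point of the stand: the middle of the keeper's hinge axis, which runs along the tester's x; it lies at tester (0, -40, 78) mm.
- keeper_crown (a point): Moves with the keeper: the outside top of its arch, mid-width; shut it lies at tester (0, 0, 111) mm. The keeper is a bright aluminium half ring, 40 mm wide along the tester's x, inner radius 24 mm, outer 33 mm around the tool axis, with a flat lug beyond the arch on the side away from the hinge.
- keeper_lug (a point): Moves with the keeper: the centre of its lug, 84 mm from the hinge axis along the keeper and 7 mm above it; shut it lies at tester (0, 44, 85) mm. The lug is 10 mm thick, ends 94 mm from the hinge axis, is 40 mm wide and has a 13 mm wide slot, open at its end, for the swing bolt.
- swing_bolt (a joint): Angle of the swing bolt, rad: 0 = upright (rigid stop), its shank in the slot of the shut keeper; grows as the bolt leans out to the tester's +y side. Starts between 0.75 and 1.1, stop at 1.15. Stiff pivot (friction 0.12 N m, bolt about 0.14 kg): it stays where it is left. Push the knob round its arc, rising with it: a level push may bind.
- bolt_pivot (a point): A fixed point of the stand: the middle of the swing bolt's pivot axis, which runs along the tester's x; it lies at tester (0, 44, 45) mm.
- knob (a point): Moves with the swing bolt: the centre of its red knob, 63 mm from the pivot along the bolt; upright it lies at tester (0, 44, 108) mm. The knob is 30 mm in diameter and 18 mm long (54 to 72 mm from the pivot), on a 9 mm steel shank.
- nutrunner: The straight nutrunner under test, lying loose in the saddle and the rear rest, 1.7 kg: brass-coloured barrel 44 mm in diameter, black rear grip 50 mm in diameter, 280 mm long. Origin on its axis in the middle of the clamp, x along the tool. To be left lying as it is.
- adapter: Spare drive adapter, a dark stepped steel cylinder 40 mm in diameter and 45 mm high, standing on the base plate. Origin under its centre. To be left alone.
- marker: Orange paint marker, 22 mm in diameter and 62 mm high, standing on the base plate. Origin under its centre. To be left alone.
- squeeze_bottle: White squeeze bottle with a red nozzle, 48 mm in diameter and 130 mm high, standing on the bench beside the stand. Origin under its centre. To be left alone.
- spray_can: Green spray can with a red button, 52 mm in diameter and 133 mm high, standing on the bench beside the stand. Origin under its centre. To be left alone.

How it is judged (in metres and radians):
On the way, in this order (a step that is already met when the one before it is completed fails the run):
1. the keeper is fully shut over the barrel (value of joint keeper below 0.04 rad), for 0.2 s.
2. the swing bolt stands upright in the keeper's slot (value of joint swing_bolt below 0.1 rad and value of joint keeper below 0.04 rad), for 0.2 s.
At the end, for the whole second after the job is handed in: The keeper is within 0.04 rad of fully shut and the swing bolt within 0.1 rad of upright, in the keeper's slot; the nutrunner lies within 8 mm of where it was and the four small things stand upright within 20 mm of where they stood (all of step 2 and distance of nutrunner from where it was at the start of the episode below 0.008 m and linear speed of nutrunner below 0.02 m/s and distance of each of adapter, marker, squeeze_bottle, spray_can from where it was at the start of the episode below 0.02 m and angle between each of adapter, marker, squeeze_bottle, spray_can's own z axis and vertical below 0.15 rad); the robot touches nothing.
It fails at once if the swing bolt is stood up (within 0.3 rad of upright) before the keeper is down (within 0.1 rad of shut) (value of joint swing_bolt below 0.3 rad and value of joint keeper above 0.1 rad).
It fails at once if the keeper is slammed shut (faster than 5 rad/s over the last 0.3 rad) (value of joint keeper below 0.3 rad and velocity of joint keeper below -5 rad/s).
It fails at once if the nutrunner is lifted or shoved by more than 15 mm (distance of nutrunner from where it was at the start of the episode above 0.015 m).
It fails at once if one of the small things is picked up, shoved by more than 30 mm or knocked over (distance of any of adapter, marker, squeeze_bottle, spray_can from where it was at the start of the episode above 0.03 m or angle between any of adapter, marker, squeeze_bottle, spray_can's own z axis and vertical above 0.5 rad).
It fails at once if the knob or the keeper's lug is taken between the fingers (the grasp point comes within 14 mm of the knob's centre or 9 mm of the lug's) (distance between the grasp point and knob below 0.014 m or distance between the grasp point and keeper_lug below 0.009 m).
It also fails if it takes over 56 s, if anything falls off the work surface, if the arm or the gripper's body presses on something with over 40 N, if the wrist force passes 120 N, or if a joint passes its speed limit or range.

## Robot

A 6-joint arm with a two-finger parallel gripper is mounted at the origin on the work surface. World frame = base frame: x ahead of the robot, y to its left, z up, the work surface at z = 0. Lengths are in mm, angles in rad, forces in N, time in s.
With the tool pointing down it reaches from about 350 to 775 mm from the base axis. Payload 7.3 kg.
Tool frame: the origin (TCP) lies on the centre line of the jaws, within the pads' length; the fingertips stand bot.nose_length ahead of it and the grasp point (between the pads) lies 6 mm ahead of it (bot.nose_length is the distance from the TCP to the fingertips, in mm); x points along the fingers, y is the direction in which the jaws open and shut, and the axes are right-handed (so a half turn about x gives the same grasp; the last joint's range is limited). The gripper opens to 92 mm and grips with 3 to 60 N. Pads are 19 mm wide; open, the fingers measure 130 mm over their backs; the gripper's body (75 mm by 190 mm) begins 47 mm behind the grasp point.
Start: joints at [1.128, 0.342, 1.524, -0, 1.275, -0.146], TCP at [153.526, 502.068, 251.741] pointing down, gripper open.
Joint ranges: [-2.53, 2.53], [-0.77, 2.02], [0.04, 2.7], [-1, 4.14], [0.28, 2.66], [-3.11, 3.11]. Speed limits (rad/s): [2.57, 2.57, 3.14, 3.14, 3.14, 3.14].

## Interface

Orientations are given as [roll, pitch, yaw] about the fixed x, y, z axes, in that order (R = Rz(yaw) Ry(pitch) Rx(roll)).
In Python, from plant import bot gives the robot as it stands. The module is installed in compiled form; this text tells all that it offers.
- The arm moves only by the tool move_arm, never from a script. Its argument "deltas" is a list of rows, each an object of numbers: "x", "y", "z": the shift along the tool's x, y, z each as a share of 40 mm, from -1 to 1; "roll": the turn about the tool's x as a share of 4 degrees, from -1 to 1. A call has 1 to 20 rows; each row shifts and turns the commanded pose from where the row before left it, along the tool's axes as they then stand; what a row does not reach is not made up. A row lasts 1/12 s, in which the tool goes at most 41.7 mm and 7.16 degrees, less where a joint would pass 70% of its speed; a pose out of reach is approached as far as the arm can. A call with a number of a shift or a turn outside -1 to 1 is refused whole. A call with a gripper value outside its range is refused whole. "grip" is the opening, from 0 (shut) to 1 (fully open), set as the call begins (left out, the last holds). The fingers move at their own pace and stop on an object; the grip force is fixed at half the most. Time passes only in rows, so rows that do not move let the fingers close. It gives the time, the measured TCP pose, the force and the opening at its end, in the units of the state.
- bot.get_obs(): the state, without advancing time (a new reading comes with each control period).
- bot.capture(name): name is "side" or "top"; returns the picture (480x640x3 uint8, red, green, blue); there is no depth.
- bot.camera_model(name): a dict with "fovy" (degrees; the focal length in pixels is half the picture's height over the tangent of half this angle, whatever the lens; pixels are square), "cx", "cy" (the principal point, pixels), "R" (3x3) and "t" (3): a world point X has camera coordinates R X + t. Camera axes: x right, y down, z forward; pixel columns grow to the right and rows downward; lengths in mm; the calibration is good to about 2 mm. A picture is of the moment at which its call begins. camera_model takes no time and is no camera call.
- bot.close_job(): hands the job in, once; it reports no verdict.
The state is a dict: "time": time; "joint_positions": joint angles; "dq": joint speeds; "tau": joint torques, N m; "tool_pos": TCP position; "tcp_rot": TCP orientation; "contact_force": force on the tool from outside, world axes, zero at the start; "moment": the same for the moment, N m; "grip_width": finger opening in mm.
Only numpy, scipy, OpenCV 4.12 (cv2) and the standard library are available. Lean on these libraries where they do the work, as an engineer would, in place of code of your own. Each camera call takes 0.05 s, during which the arm holds its last target. There are 200 camera calls.

## Working session

There is one attempt and no reset: what is moved stays moved. The work goes in short steps, Python scripts to look and compute and a tool call to move; the robot and the scene stay as the last step left them, time stands still between calls to the robot, and variables do not carry over. Pictures are saved under pics/ and viewed, and the job is handed in when it is done.

Besides the shell and the picture viewer there is one more tool, called after "Call:" as name([rows], argument=value, ...), one row to a line, values as JSON. move_arm: Moves the arm, as the interface text tells. Its arguments: {"type":"object","properties":{"deltas":{"type":"array","items":{"type":"object","properties":{"x":{"type":"number"},"y":{"type":"number"},"z":{"type":"number"},"roll":{"type":"number"}}}},"grip":{"type":"number"}},"required":["deltas"]}

```bash
mkdir -p pics; python3 - <<'E'
from plant import bot
import cv2,json
print(bot.nose_length, bot.get_obs())
for n in("side","top"):
    im=bot.capture(n); cv2.imwrite(f"pics/{n}0.png",im[:,:,::-1]); m=bot.camera_model(n); print(n,m)
E
```

```text
25.0 {'time': 0.0, 'joint_positions': array([ 1.12797672e+00,  3.42716610e-01,  1.52503433e+00, -2.57474031e-05,
        1.27539501e+00, -1.45984816e-01]), 'dq': array([-0.0004183 ,  0.00014032,  0.00203569, -0.00073705, -0.000551  ,
        0.00113201]), 'tau': array([-1.63308538e-03, -4.31245422e+01, -2.44217527e+01,  7.16282590e-02,
        5.59974031e-02, -1.33285494e-04]), 'tool_pos': array([153.3745299 , 501.70246245, 251.04206724]), 'tcp_rot': array([-1.70093191,  1.56924284, -1.99775918]), 'contact_force': array([-0.06031937,  0.00406991,  0.3625573 ]), 'moment': array([0.00556503, 0.02334146, 0.01315379]), 'grip_width': 91.68982534874748}
side {'fovy': 55.980862279269765, 'cx': 316.1262801240328, 'cy': 238.19995357421024, 'R': array([[ 0.85580728, -0.51727689, -0.00430287],
       [-0.27052347, -0.44044589, -0.85605168],
       [ 0.44092057,  0.73377929, -0.51687234]]), 't': array([-489.14337779,  242.56758796,  662.29735717])}
top {'fovy': 47.65143794396293, 'cx': 309.871502612287, 'cy': 234.6525312130264, 'R': array([[-0.02704634, -0.99894425, -0.03713337],
       [-0.98870248,  0.03221072, -0.14638945],
       [ 0.14743099,  0.03275455, -0.98852984]]), 't': array([  78.69239684,  601.24904952, 1175.44789747])}
```

View pics/side0.png

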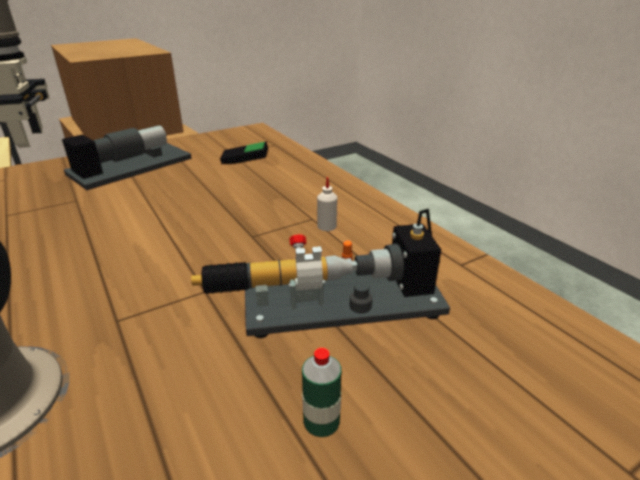

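View pics/top0.png

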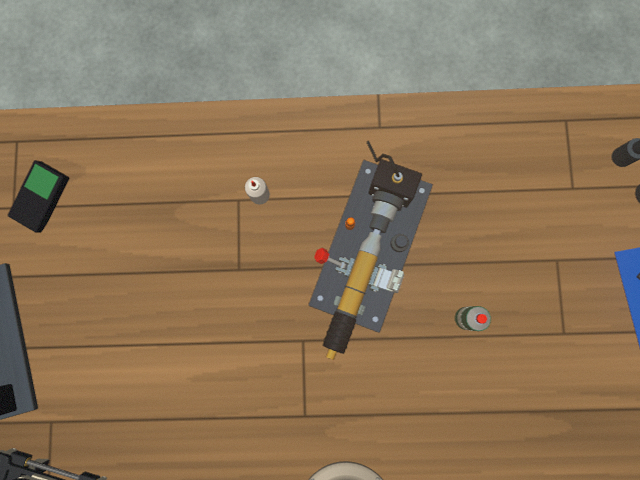

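```bash
cat > h.py <<'E'
from plant import bot
import numpy as np, cv2
def K(m):
    f=240/np.tan(np.radians(m['fovy'])/2); return f
def ray(n,u,v):
    m=bot.camera_model(n);f=K(m);R=np.array(m['R']);t=np.array(m['t'])
    return -R.T@t, R.T@np.array([(u-m['cx'])/f,(v-m['cy'])/f,1])
def onz(n,u,v,z):
    c,d=ray(n,u,v); return c+d*(z-c[2])/d[2]
def proj(n,X):
    m=bot.camera_model(n);c=np.array(m['R'])@X+m['t']; return K(m)*c[:2]/c[2]+[m['cx'],m['cy']]
def two(p,q):
    a,d=ray('top',*p);b,e=ray('side',*q)
    s=np.linalg.lstsq(np.c_[d,-e],b-a,rcond=None)[0]
    P,Q=a+s[0]*d,b+s[1]*e; return (P+Q)/2,np.linalg.norm(P-Q)
def snap(n,name,box,k):
    im=bot.capture(n)[:,:,::-1]; x0,y0,x1,y1=box
    cv2.imwrite(f'pics/{name}.png',cv2.resize(im[y0:y1,x0:x1],None,fx=k,fy=k,interpolation=cv2.INTER_CUBIC)); return im
E
python3 - <<'E'
from h import *
for n,box,k in(("top",(295,135,445,365),2.6),("side",(235,200,455,340),3.6)):
    im=cv2.imread(f"pics/{n}0.png"); x0,y0,x1,y1=box
    cv2.imwrite(f"pics/{n}0z.png",cv2.resize(im[y0:y1,x0:x1],None,fx=k,fy=k,interpolation=cv2.INTER_CUBIC))
im=cv2.imread("pics/top0.png").astype(int); b,g,r=im[...,0],im[...,1],im[...,2]
m=((r<90)&(b>r-5)&(abs(r-g)<25)).astype(np.uint8); m[:,:300]=0;m[:,440:]=0;m[:155]=0;m[335:]=0
cs,_=cv2.findContours(m,0,2);c=max(cs,key=cv2.contourArea);h=cv2.convexHull(c)
print(cv2.approxPolyDP(h,6,True)[:,0])
for n in("top","side"):
    im=cv2.imread(f"pics/{n}0.png").astype(int); b,g,r=im[...,0],im[...,1],im[...,2]
    _,_,st,ce=cv2.connectedComponentsWithStats(((r>150)&(g<70)&(b<70)).astype(np.uint8))
    print(n,st[1:,4],ce[1:].round(1).tolist())
E
```

```text
[[375 164]
 [382 228]
 [354 258]
 [337 260]
 [329 252]
 [361 167]]
top [  1 142   1  69] [[252.0, 182.0], [321.1, 255.1], [326.0, 250.0], [481.4, 318.2]]
side [  1 113   1   2   7 138] [[327.0, 178.0], [297.1, 238.6], [346.0, 246.0], [348.5, 246.0], [345.3, 255.3], [321.1, 353.6]]
```

View pics/top0z.png

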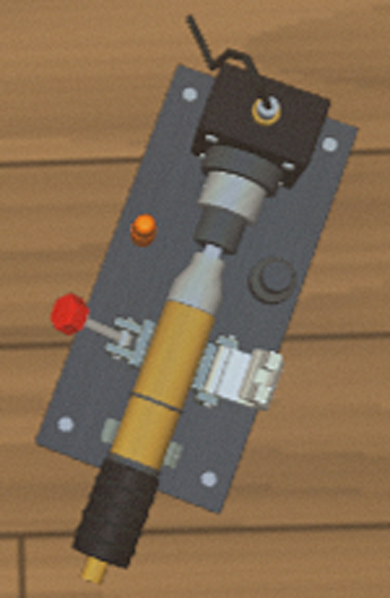

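View pics/side0z.png

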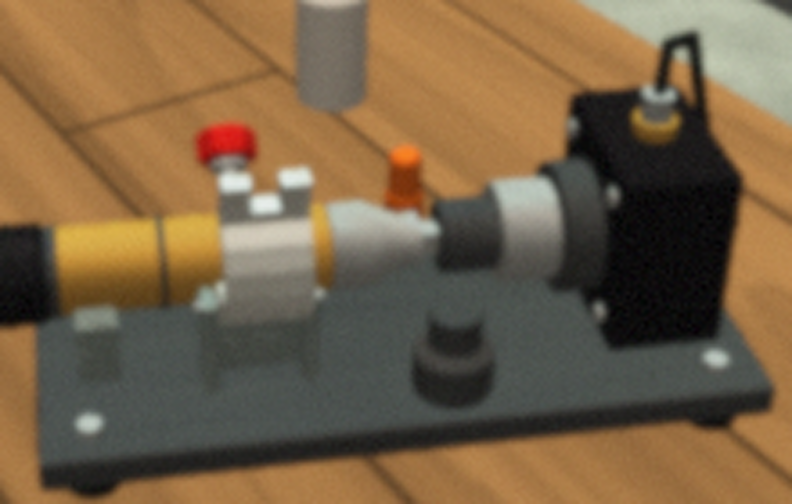

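```bash
cat >> h.py <<'E'
import os,json
def frame(): 
    d=json.load(open('fr.json')); return np.array(d['o']),d['yaw']
def W(p):
    o,y=frame();c,s=np.cos(y),np.sin(y); return np.array([o[0]+c*p[0]-s*p[1],o[1]+s*p[0]+c*p[1],p[2]])
def T(X):
    o,y=frame();c,s=np.cos(y),np.sin(y);dx,dy=X[0]-o[0],X[1]-o[1]; return np.array([c*dx+s*dy,-s*dx+c*dy,X[2]])
def kp(a,rad=84,h=7): # keeper point
    return np.array([0,-40+rad*np.cos(a)-h*np.sin(a),78+rad*np.sin(a)+h*np.cos(a)])
def bp(b,l=63): return np.array([0,44+l*np.sin(b),45+l*np.cos(b)])
E
python3 - <<'E'
from h import *
z=np.array
S=z([(189,94),(330,145),(209,479),(66,424)])/2.6+[295,135]
C=z([(178,65),(357,127),(219,513),(37,443)])/2.6+[295,135]
for A in(S,C):
    P=z([onz('top',u,v,31 if A is S else 30) for u,v in A]); print(P.round(1).tolist())
    e1=(P[0]+P[1]-P[2]-P[3])/2; yaw=np.arctan2(e1[1],e1[0]); e2=(P[0]+P[3]-P[1]-P[2])/2
    print(np.linalg.norm(e1),np.linalg.norm(e2),yaw,np.arctan2(e2[1],e2[0])-np.pi/2)
    c=P.mean(0)[:2]; o=c-70*z([np.cos(yaw),np.sin(yaw)]); print(c,o)
    json.dump(dict(o=o.tolist(),yaw=yaw),open('fr.json','w'))
    if A is S: so=o,yaw
yaw=(yaw+so[1])/2;o=(o+so[0])/2
json.dump(dict(o=o.tolist(),yaw=yaw),open('fr.json','w'));print('used',o,yaw)
# knob
X,g=two((321.1,255.1),(297.1,238.6));t=T(X);print('knob',t,g,'ang',np.arctan2(t[1]-44,t[2]-45),np.hypot(t[1]-44,t[2]-45))
# lug prongs ends (keeper lug end) side zoom (236,178),(296,174); ; top zoom ends (275,353),(268,402)
pr=[((268,360),(296,176)),((262,393),(236,182))]
for a,b in pr:
    X,g=two(z(a)/2.6+[295,135],z(b)/3.6+[235,200]);t=T(X);print('prong',t,g,np.arctan2(t[2]-78,t[1]+40),np.hypot(t[1]+40,t[2]-78))
for a in(1.75,1.9,2.0):
    print(a,[ [(proj(n,W(kp(a,94,h)+[dx,0,0]))) .round(1).tolist() for n in('top','side')] for h in(2,12) for dx in(-14,14)])
for n,p,zz in(('adapter',(275,275),75),('marker',(145,222),92)):
    print(n,T(onz('top',p[0]/2.6+295,p[1]/2.6+135,zz)))
print('bottle',T(onz('top',253,185,130)),'can',T(onz('top',481.4,318.2,133)))
E
```

```text
[[749.1, -76.1, 31.0], [698.5, -197.5, 31.0], [411.6, -78.7, 31.0], [461.6, 41.6, 31.0]]
310.5702795845477 130.88855617448576 -0.3905979149735706 -0.3942768552134659
[580.18891307 -77.65412496] [515.46120288 -51.00222947]
[[776.3, -67.5, 30.0], [714.0, -222.2, 30.0], [382.9, -85.9, 30.0], [446.1, 67.0, 30.0]]
357.2923545415079 166.08269218492674 -0.3886365442188564 -0.3871319282083028
[579.82076898 -77.15484945] [515.04090908 -50.62996019]
used [515.25105598 -50.81609483] -0.3896172295962135
knob [-4.20659039e-02  9.44173911e+01  8.95754259e+01] 1.021477426476083 ang 0.8468198265997805 67.29696809309105
prong [ 13.43874388 -66.26879263 165.01046161] 1.805750000315933 1.8639988484884986 90.88932773719766
prong [-12.81732085 -70.12020733 167.14289451] 0.45097852061465 1.8966393874174936 94.09400900540093
1.75 [[[390.3, 284.5], [298.7, 245.2]], [[395.1, 271.2], [316.3, 243.7]], [[394.9, 286.3], [299.5, 249.5]], [[399.7, 273.1], [317.2, 247.9]]]
1.9 [[[396.6, 287.0], [299.8, 251.8]], [[401.3, 273.8], [317.6, 250.3]], [[400.9, 288.8], [300.6, 256.9]], [[405.6, 275.6], [318.6, 255.3]]]
2.0 [[[400.5, 288.7], [300.6, 256.8]], [[405.2, 275.5], [318.5, 255.2]], [[404.6, 290.4], [301.4, 262.3]], [[409.2, 277.2], [319.4, 260.7]]]
adapter [ 92.00960813 -56.05185636  75.        ]
marker [93.41372725 60.73159756 92.        ]
bottle [ 86.05603007 280.58905596 130.        ] can [ -10.06893757 -255.33425804  133.        ]
```

```bash
cat >> h.py <<'E'
from scipy.spatial.transform import Rotation as Ro
def st():
    o=bot.get_obs(); R=Ro.from_euler('xyz',o['tcp_rot']).as_matrix(); return o,np.array(o['tool_pos']),R
def tip(): 
    o,p,R=st(); return T(p+25*R[:,0])
def rel(p0,p1,R): # tester tip positions -> units of 40mm in tool axes
    return (R.T@(W(p1)-W(p0))/40).round(3)
E
python3 - <<'E'
from h import *
o,p,R=st(); y=frame()[1]
print(R.round(3),tip())
print('tool y heading rel tester x deg',np.degrees(np.arctan2(R[1,1],R[0,1])-y))
q=tip(); mid=T(np.array([400,300,226])); a=np.array([0,-115,200])
print('to mid',rel(q,mid,R),'mid to a',rel(mid,a,R))
E
```

```text
[[-0.001  0.292  0.956]
 [-0.001  0.956 -0.292]
 [-1.    -0.001 -0.   ]] [-544.62401682  373.6797845   226.13819246]
tool y heading rel tester x deg 95.31837103058906
to mid [ 6.000e-03 -3.019e+00  7.371e+00] mid to a [  0.663 -10.406   5.054]
```

Call:
move_arm([
  {"y": -0.4, "z": 0.92},
  {"y": -0.4, "z": 0.92},
  {"y": -0.4, "z": 0.92},
  {"y": -0.4, "z": 0.92},
  {"y": -0.4, "z": 0.92},
  {"y": -0.4, "z": 0.92},
  {"y": -0.4, "z": 0.92},
  {"y": -0.4, "z": 0.92},
  {"y": -0.87, "z": 0.42},
  {"y": -0.87, "z": 0.42},
  {"y": -0.87, "z": 0.42},
  {"y": -0.87, "z": 0.42},
  {"y": -0.87, "z": 0.42},
  {"y": -0.87, "z": 0.42},
  {"y": -0.87, "z": 0.42},
  {"y": -0.87, "z": 0.42},
  {"y": -0.87, "z": 0.42},
  {"y": -0.87, "z": 0.42},
  {"y": -0.87, "z": 0.42},
  {"y": -0.6, "z": 0.3},
], grip=0)

```text
$.deltas[0]: bad value
```

Call:
move_arm([
  {"roll": 1},
  {"roll": 1},
  {"roll": 1},
  {"roll": 1},
  {"roll": 1},
  {"roll": 1},
  {"roll": 1},
  {"roll": 1},
  {"roll": 1},
  {"roll": 1},
  {"roll": 1},
  {"roll": 1},
  {"roll": 1},
  {"roll": 1},
  {"roll": 1},
  {"roll": 1},
  {"roll": 1},
  {"roll": 1},
  {"roll": 1},
  {"roll": 1},
])

```text
$.deltas[0]: bad value
```

Call:
move_arm([
  {"roll": 1},
  {"roll": 1},
  {"roll": 1},
  {"roll": 0.8},
  {},
  {},
])

```text
$.deltas[0]: bad value
```

```bash
cat > s.py <<'E'
from h import *
import sys
o,p,R=st(); print('t',o['time'],'tip',tip().round(1),'hd',np.degrees(np.arctan2(R[1,1],R[0,1])-frame()[1]).round(2),'F',o['contact_force'].round(1),'w',o['grip_width'].round(1),'q',o['joint_positions'].round(2))
if len(sys.argv)>1:
    snap('top',sys.argv[1]+'t',(280,170,430,340),3.5); snap('side',sys.argv[1]+'s',(220,150,400,330),3.3)
E
python3 s.py a; python3 -c "
from h import *
o,p,R=st();print(R.round(3), rel(tip(),np.array([0,-100,145]),R))"
```

```text
[[-0.001  0.292  0.956]
 [-0.001  0.956 -0.292]
 [-1.    -0.001 -0.   ]] [  2.043 -13.05   12.46 ]Traceback (most recent call last):
  File "s.py", line 3, in <module>
    o,p,R=st(); print('t',o['time'],'tip',tip().round(1),'hd',np.degrees(np.arctan2(R[1,1],R[0,1])-frame()[1]).round(2),'F',o['contact_force'].round(1),'w',o['grip_width'].round(1),'q',o['joint_positions'].round(2))
                                                                                                                                                            ^^^^^^^^^^^^^^^^^^^^^
AttributeError: 'float' object has no attribute 'round'
```

Call:
move_arm([
  {"x": 0, "y": -0.4, "z": 0.92, "roll": 0},
  {"x": 0, "y": -0.4, "z": 0.92, "roll": 0},
  {"x": 0, "y": -0.4, "z": 0.92, "roll": 0},
  {"x": 0, "y": -0.4, "z": 0.92, "roll": 0},
  {"x": 0, "y": -0.4, "z": 0.92, "roll": 0},
  {"x": 0, "y": -0.4, "z": 0.92, "roll": 0},
  {"x": 0, "y": -0.4, "z": 0.92, "roll": 0},
  {"x": 0, "y": -0.4, "z": 0.92, "roll": 0},
  {"x": 0, "y": -0.87, "z": 0.42, "roll": 0},
  {"x": 0, "y": -0.87, "z": 0.42, "roll": 0},
  {"x": 0, "y": -0.87, "z": 0.42, "roll": 0},
  {"x": 0, "y": -0.87, "z": 0.42, "roll": 0},
  {"x": 0, "y": -0.87, "z": 0.42, "roll": 0},
  {"x": 0, "y": -0.87, "z": 0.42, "roll": 0},
  {"x": 0, "y": -0.87, "z": 0.42, "roll": 0},
  {"x": 0, "y": -0.87, "z": 0.42, "roll": 0},
  {"x": 0, "y": -0.87, "z": 0.42, "roll": 0},
  {"x": 0, "y": -0.87, "z": 0.42, "roll": 0},
  {"x": 0, "y": -0.87, "z": 0.42, "roll": 0},
  {"x": 0, "y": -0.6, "z": 0.3, "roll": 0},
], grip=0)

```text
time: 1.77
tool_pos: [466.7, -156.2, 251.4]
tcp_rot: [-1.79, 1.57, -2.089]
contact_force: [1.1, 0.1, -0.0]
grip_width: 0.4
```

Call:
move_arm([
  {"x": 0, "y": 0, "z": 0, "roll": 1},
  {"x": 0, "y": 0, "z": 0, "roll": 1},
  {"x": 0, "y": 0, "z": 0, "roll": 1},
  {"x": 0, "y": 0, "z": 0, "roll": 1},
  {"x": 0, "y": 0, "z": 0, "roll": 1},
  {"x": 0, "y": 0, "z": 0, "roll": 1},
  {"x": 0, "y": 0, "z": 0, "roll": 1},
  {"x": 0, "y": 0, "z": 0, "roll": 1},
  {"x": 0, "y": 0, "z": 0, "roll": 1},
  {"x": 0, "y": 0, "z": 0, "roll": 1},
  {"x": 0, "y": 0, "z": 0, "roll": 1},
  {"x": 0, "y": 0, "z": 0, "roll": 1},
  {"x": 0, "y": 0, "z": 0, "roll": 1},
  {"x": 0, "y": 0, "z": 0, "roll": 1},
  {"x": 0, "y": 0, "z": 0, "roll": 1},
  {"x": 0, "y": 0, "z": 0, "roll": 1},
  {"x": 0, "y": 0, "z": 0, "roll": 1},
  {"x": 0, "y": 0, "z": 0, "roll": 1},
  {"x": 0, "y": 0, "z": 0, "roll": 1},
  {"x": 0, "y": 0, "z": 0, "roll": 1},
])

```text
time: 3.43
tool_pos: [466.6, -152.9, 251.3]
tcp_rot: [-2.042, 1.57, 2.545]
contact_force: [0.4, -1.0, 0.3]
grip_width: 0.7
```

Call:
move_arm([
  {"x": 0, "y": 0, "z": 0, "roll": 1},
  {"x": 0, "y": 0, "z": 0, "roll": 1},
  {"x": 0, "y": 0, "z": 0, "roll": 1},
  {"x": 0, "y": 0, "z": 0, "roll": 0.8},
  {"x": 0, "y": 0, "z": 0, "roll": 0},
  {"x": 0, "y": 0, "z": 0, "roll": 0},
])

```text
time: 3.93
tool_pos: [466.7, -152.9, 251.4]
tcp_rot: [-1.784, 1.57, 2.542]
contact_force: [-0.4, -0.1, 0.0]
grip_width: 0.5
```

```bash
sed -i "s/o\['grip_width'\].round(1)/o['grip_width']/" s.py
python3 s.py a; python3 -c "
from h import *
o,p,R=st();print(R.round(3), rel(tip(),np.array([0,-100,145]),R))"
```

```text
t 3.9333 tip [  -6.1 -112.9  226.4] hd 0.22 F [-0.4 -0.1  0. ] w 0.48108281393695596 q [-0.47  0.28  1.61  0.    1.25 -0.09]
[[-0.     0.926 -0.376]
 [ 0.    -0.376 -0.926]
 [-1.    -0.    -0.   ]] [ 2.039  0.153 -0.322]
```

View pics/at.png

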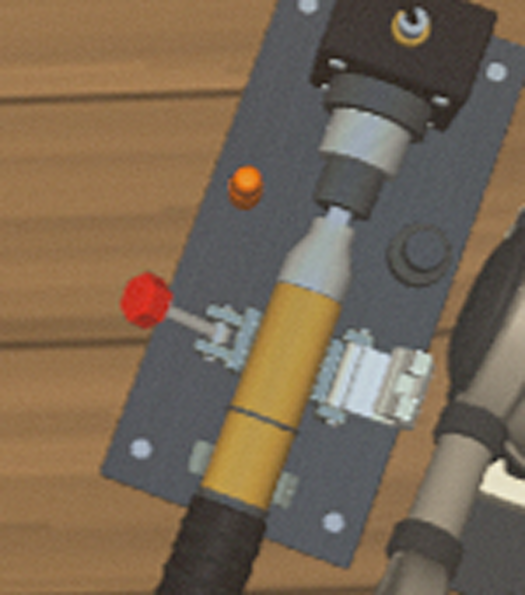

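View pics/as.png

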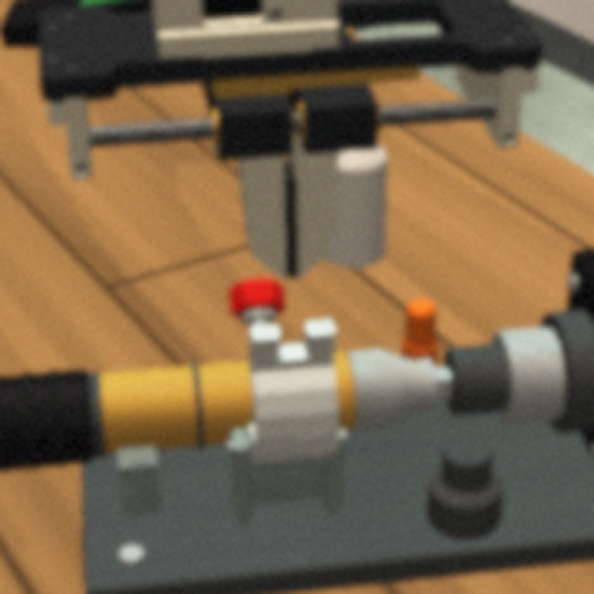

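Call:
move_arm([
  {"x": 0, "y": 0.15, "z": -0.1, "roll": 0},
  {"x": 0.45, "y": 0, "z": 0, "roll": 0},
  {"x": 0.5, "y": 0, "z": 0, "roll": 0},
  {"x": 0.5, "y": 0, "z": 0, "roll": 0},
  {"x": 0.45, "y": 0, "z": 0, "roll": 0},
  {"x": 0, "y": 0, "z": 0, "roll": 0},
  {"x": 0, "y": 0, "z": 0, "roll": 0},
])

```text
time: 4.62
tool_pos: [474.0, -151.3, 175.3]
tcp_rot: [-1.747, 1.569, 2.578]
contact_force: [0.5, 0.8, -0.1]
grip_width: 0.7
```

```bash
python3 s.py b; python3 -c "
from h import *
o,p,R=st();q=tip()
for a in np.arange(1.8,-.15,-.1):
    n=kp(a,82,12)-[0,9.5,0]; print(a.round(2),n.round(1),rel(q,n,R)); q=n"
```

```text
t 4.6167 tip [  -0.  -108.7  150.3] hd 0.15 F [ 0.5  0.8 -0.1] w 0.692104908937082 q [-0.46  0.37  1.71  0.    1.06 -0.08]
1.8 [  0.  -79.8 155.1] [-0.084 -0.022 -0.725]
1.7 [  0.  -72.  157.8] [-0.066  0.001 -0.196]
1.6 [  0.  -63.9 159.6] [-0.046  0.001 -0.202]
1.5 [  0.  -55.7 160.6] [-0.026  0.001 -0.205]
1.4 [  0.  -47.4 160.8] [-0.005  0.001 -0.207]
1.3 [  0.  -39.1 160.2] [ 0.016  0.    -0.207]
1.2 [  0.  -31.  158.8] [ 0.036  0.    -0.204]
1.1 [  0.  -23.  156.5] [ 0.056  0.    -0.199]
1.0 [  0.  -15.3 153.5] [ 0.076  0.    -0.193]
0.9 [  0.   -7.9 149.7] [ 0.095  0.    -0.184]
0.8 [  0.   -1.  145.2] [ 0.113  0.    -0.174]
0.7 [  0.    5.5 140. ] [ 0.129  0.    -0.162]
0.6 [  0.   11.4 134.2] [ 0.145  0.    -0.148]
0.5 [  0.   16.7 127.8] [ 0.159  0.    -0.133]
0.4 [  0.   21.4 121. ] [ 0.171 -0.    -0.116]
0.3 [  0.   25.3 113.7] [ 0.182 -0.    -0.098]
0.2 [  0.   28.5 106.1] [ 0.191 -0.    -0.08 ]
0.1 [ 0.  30.9 98.1] [ 0.198 -0.    -0.06 ]
-0.0 [ 0.  32.5 90. ] [ 0.203 -0.    -0.04 ]
-0.1 [ 0.  33.3 81.8] [ 0.206 -0.    -0.02 ]
```

View pics/bs.png

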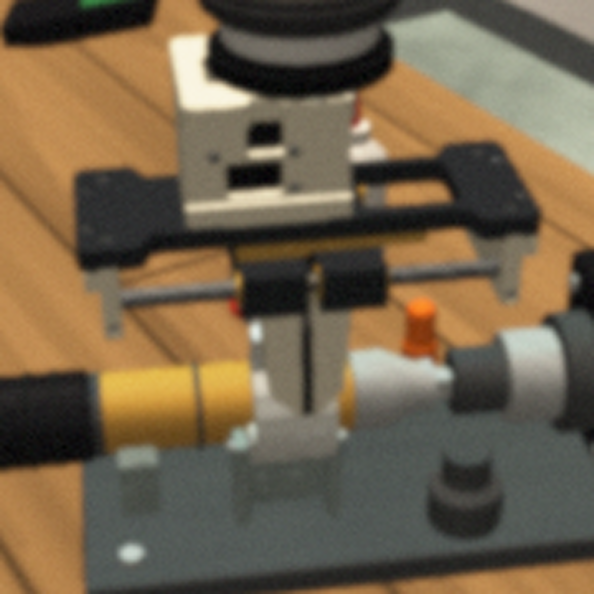

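Call:
move_arm([
  {"x": -0.04, "y": 0, "z": -0.35, "roll": 0},
  {"x": -0.04, "y": 0, "z": -0.37, "roll": 0},
  {"x": -0.07, "y": 0, "z": -0.2, "roll": 0},
  {"x": -0.05, "y": 0, "z": -0.2, "roll": 0},
  {"x": -0.02, "y": 0, "z": -0.2, "roll": 0},
  {"x": 0, "y": 0, "z": -0.21, "roll": 0},
  {"x": 0.02, "y": 0, "z": -0.21, "roll": 0},
  {"x": 0.04, "y": 0, "z": -0.2, "roll": 0},
  {"x": 0.05, "y": 0, "z": -0.2, "roll": 0},
  {"x": 0.08, "y": 0, "z": -0.19, "roll": 0},
  {"x": 0, "y": 0, "z": 0, "roll": 0},
  {"x": 0, "y": 0, "z": 0, "roll": 0},
])

```text
time: 5.72
tool_pos: [508.9, -64.5, 176.2]
tcp_rot: [-1.795, 1.569, 2.53]
contact_force: [1.0, 0.6, 0.1]
grip_width: 0.2
```

```bash
python3 s.py c
```

```text
t 5.7167 tip [ -0.8 -15.  151.2] hd 0.17 F [1.  0.6 0.1] w 0.1878777962785035 q [-0.28  0.4   1.67  0.    1.08  0.11]
```

View pics/cs.png

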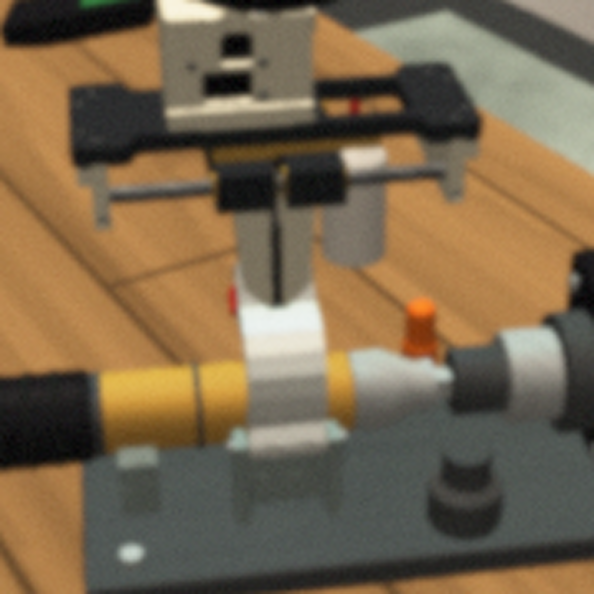

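View pics/ct.png

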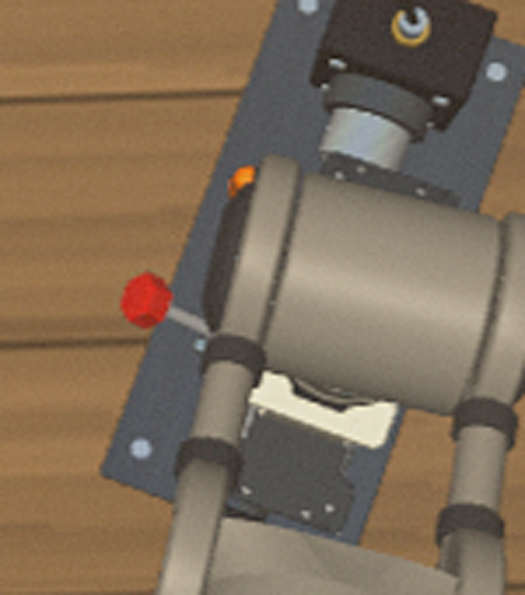

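Call:
move_arm([
  {"x": 0.06, "y": 0, "z": -0.18, "roll": 0},
  {"x": 0.1, "y": 0, "z": -0.17, "roll": 0},
  {"x": 0.12, "y": 0, "z": -0.16, "roll": 0},
  {"x": 0.14, "y": 0, "z": -0.15, "roll": 0},
  {"x": 0.16, "y": 0, "z": -0.13, "roll": 0},
  {"x": 0.17, "y": 0, "z": -0.12, "roll": 0},
  {"x": 0.18, "y": 0, "z": -0.1, "roll": 0},
  {"x": 0.1, "y": 0, "z": -0.04, "roll": 0},
  {"x": 0.09, "y": 0, "z": -0.04, "roll": 0},
  {"x": 0.1, "y": 0, "z": -0.03, "roll": 0},
  {"x": 0, "y": 0, "z": 0, "roll": 0},
])

```text
time: 6.73
tool_pos: [528.0, -19.7, 128.4]
tcp_rot: [2.831, 1.563, 0.873]
contact_force: [6.0, 13.9, 5.2]
grip_width: 0.4
```

```bash
python3 s.py d
```

```text
t 6.7333 tip [1.000e-01 3.380e+01 1.034e+02] hd 0.1 F [ 6.  13.9  5.2] w 0.4285754923450923 q [-0.19  0.48  1.69  0.01  0.97  0.2 ]
```

View pics/ds.png

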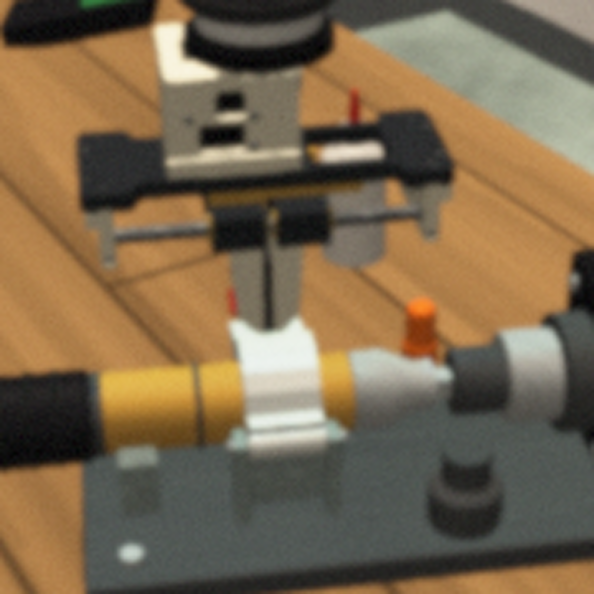

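Call:
move_arm([
  {"x": -0.2, "y": 0, "z": 0, "roll": 0},
  {"x": -0.2, "y": 0, "z": -0.1, "roll": 0},
  {"x": 0, "y": 0, "z": -0.2, "roll": 0},
  {"x": 0, "y": 0, "z": -0.05, "roll": 0},
  {"x": 0, "y": 0, "z": 0, "roll": 0},
  {"x": 0, "y": 0, "z": 0, "roll": 0},
])

```text
time: 7.33
tool_pos: [531.1, -10.6, 143.6]
tcp_rot: [-1.382, 1.57, 2.943]
contact_force: [1.3, 0.2, -0.4]
grip_width: 0.2
```

```bash
python3 s.py e
```

```text
t 7.3333 tip [ -0.7  43.2 118.6] hd 0.14 F [ 1.3  0.2 -0.4] w 0.21329629864068086 q [-0.16  0.47  1.66  0.    1.02  0.22]
```

View pics/es.png

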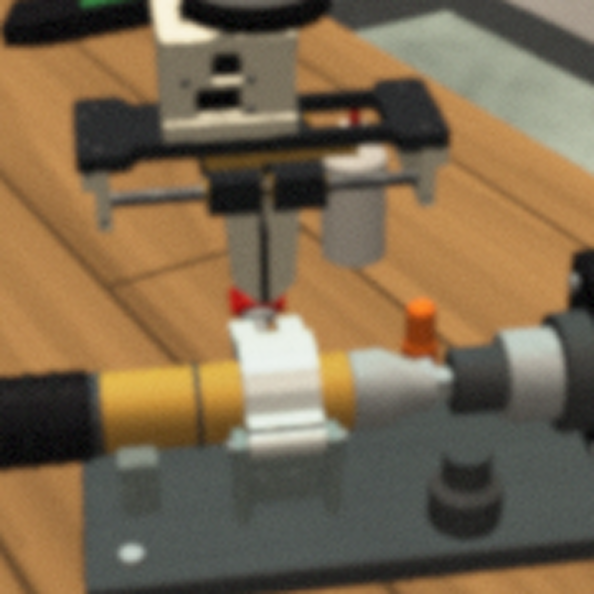

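Call:
move_arm([
  {"x": 0.15, "y": 0, "z": -0.04, "roll": 0},
  {"x": 0.12, "y": 0, "z": -0.02, "roll": 0},
  {"x": 0.1, "y": 0, "z": 0, "roll": 0},
  {"x": 0.1, "y": 0, "z": 0, "roll": 0},
  {"x": 0.1, "y": 0, "z": 0, "roll": 0},
  {"x": 0.1, "y": 0, "z": 0, "roll": 0},
  {"x": 0.06, "y": 0, "z": 0, "roll": 0},
  {"x": 0, "y": 0, "z": 0, "roll": 0},
  {"x": 0, "y": 0, "z": 0, "roll": 0},
])

```text
time: 8.18
tool_pos: [532.4, -8.5, 115.1]
tcp_rot: [2.474, 1.57, 0.516]
contact_force: [-0.4, 1.0, 3.2]
grip_width: 0.5
```

```bash
python3 s.py f
```

```text
t 8.1833 tip [-0.2 45.7 90.1] hd 0.12 F [-0.4  1.   3.2] w 0.5137549648179964 q [-0.16  0.5   1.69  0.    0.95  0.23]
```

View pics/fs.png

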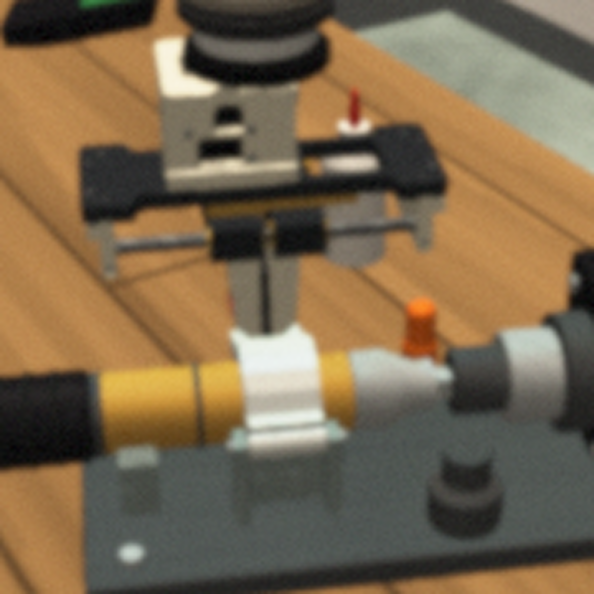

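Call:
move_arm([
  {"x": 0.04, "y": 0, "z": 0, "roll": 0},
  {"x": 0.04, "y": 0, "z": 0, "roll": 0},
  {"x": 0, "y": 0, "z": 0, "roll": 0},
  {"x": 0, "y": 0, "z": 0, "roll": 0},
  {"x": 0, "y": 0, "z": 0, "roll": 0},
])

```text
time: 8.7
tool_pos: [532.6, -8.5, 114.2]
tcp_rot: [1.868, 1.568, -0.09]
contact_force: [-6.2, 3.0, 22.3]
grip_width: 0.9
```

```bash
python3 s.py
```

```text
t 8.7 tip [ 0.1 45.8 89.2] hd 0.13 F [-6.2  3.  22.3] w 0.8643095197621006 q [-0.16  0.5   1.69  0.    0.95  0.23]
```

Call:
move_arm([
  {"x": -0.4, "y": 0, "z": 0, "roll": 0},
  {"x": -0.6, "y": 0, "z": 0, "roll": 0},
  {"x": -0.6, "y": 0, "z": 0, "roll": 0},
  {"x": 0, "y": 0, "z": -0.7, "roll": 0},
  {"x": 0, "y": 0, "z": -0.7, "roll": 0},
  {"x": 0, "y": 0, "z": -0.7, "roll": 0},
  {"x": 0, "y": 0, "z": 0, "roll": 0},
  {"x": 0, "y": 0, "z": 0, "roll": 0},
])

```text
time: 9.37
tool_pos: [564.0, 70.1, 175.2]
tcp_rot: [-0.669, 1.57, -2.625]
contact_force: [-0.8, 0.9, -0.0]
grip_width: 0.3
```

```bash
python3 s.py g; python3 -c "
from h import *
o,p,R=st();q=tip();print(R.round(3))
for b in [.85,.75,.65,.55,.45,.35,.25,.15,.05,-.05]:
    k=bp(b,72)+15*np.array([0,np.cos(b),-np.sin(b)]); n=k+[0,9.5,-14]; print(b,n.round(1),rel(q,n,R)); q=n"
```

```text
t 9.3667 tip [ -0.8 130.3 150.2] hd 0.26 F [-0.8  0.9 -0. ] w 0.346265122391146 q [-0.01  0.49  1.51 -0.    1.14  0.37]
[[-0.001  0.926 -0.378]
 [-0.    -0.378 -0.926]
 [-1.    -0.001  0.001]]
0.85 [  0.  117.5  67.2] [2.075 0.018 0.282]
0.75 [  0.  113.6  73.5] [-0.155 -0.     0.099]
0.65 [  0.  109.   79.2] [-0.144 -0.     0.114]
0.55 [  0.  103.9  84.5] [-0.132 -0.     0.127]
0.45 [ 0.  98.3 89.3] [-0.119 -0.     0.14 ]
0.35 [ 0.  92.3 93.5] [-0.104 -0.     0.151]
0.25 [ 0.  85.8 97.1] [-0.089 -0.     0.161]
0.15 [ 0.  79.1 99.9] [-0.072 -0.     0.169]
0.05 [  0.   72.1 102.2] [-0.055 -0.     0.175]
-0.05 [  0.   64.9 103.7] [-0.037 -0.     0.18 ]
```

View pics/gs.png

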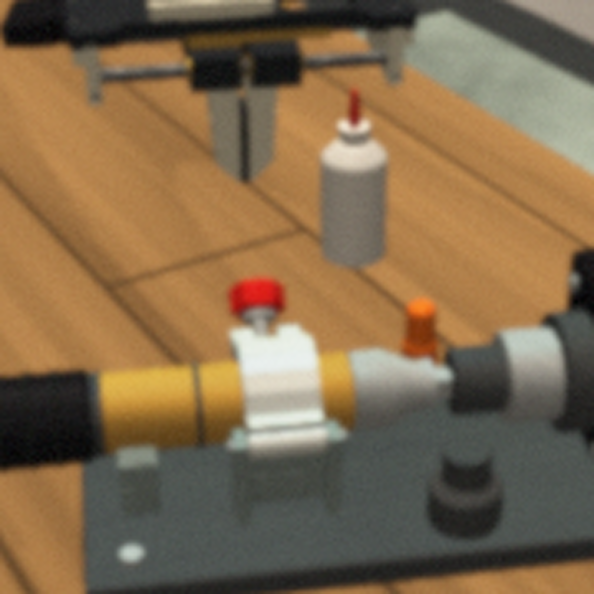

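View pics/gt.png

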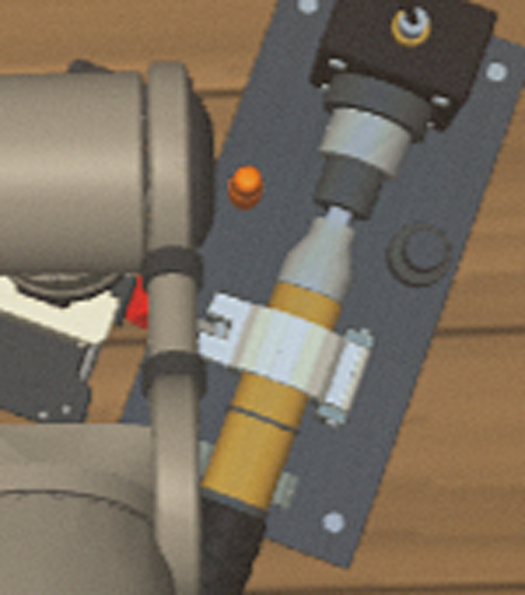

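Call:
move_arm([
  {"x": 0.5, "y": 0.02, "z": 0, "roll": 0},
  {"x": 0.5, "y": 0, "z": 0, "roll": 0},
  {"x": 0.5, "y": 0, "z": 0, "roll": 0},
  {"x": 0.5, "y": 0, "z": 0, "roll": 0},
  {"x": 0.1, "y": 0, "z": 0, "roll": 0},
  {"x": 0, "y": 0, "z": 0.15, "roll": 0},
  {"x": 0, "y": 0, "z": 0.12, "roll": 0},
  {"x": -0.16, "y": 0, "z": 0.1, "roll": 0},
  {"x": -0.15, "y": 0, "z": 0.12, "roll": 0},
  {"x": -0.13, "y": 0, "z": 0.13, "roll": 0},
  {"x": -0.12, "y": 0, "z": 0.14, "roll": 0},
  {"x": 0, "y": 0, "z": 0, "roll": 0},
  {"x": 0, "y": 0, "z": 0, "roll": 0},
])

```text
time: 10.55
tool_pos: [553.6, 39.9, 115.0]
tcp_rot: [1.599, 1.569, -0.36]
contact_force: [0.2, 0.2, 0.2]
grip_width: 0.5
```

```bash
python3 s.py i
```

```text
t 10.55 tip [ 1.1 98.5 90. ] hd 0.08 F [0.2 0.2 0.2] w 0.5153079285192241 q [-0.07  0.54  1.62 -0.    0.98  0.32]
```

View pics/is.png

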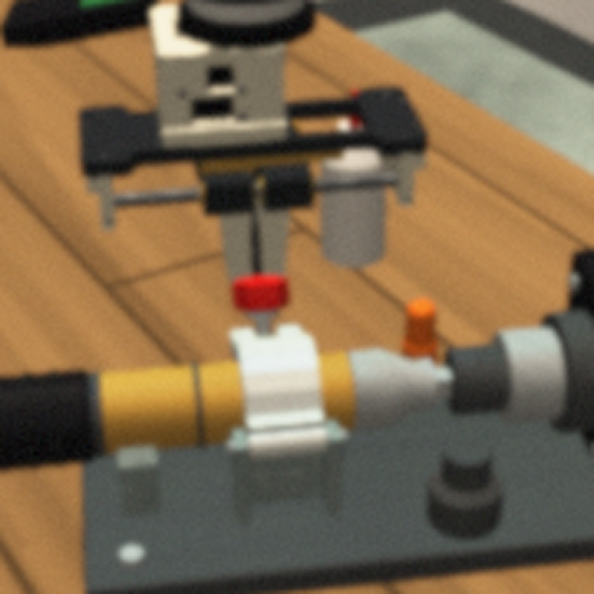

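Contact works; the knob is rising. Continue round the arc to just past upright.

Call:
move_arm([
  {"x": -0.1, "y": 0, "z": 0.15, "roll": 0},
  {"x": -0.09, "y": 0, "z": 0.16, "roll": 0},
  {"x": -0.07, "y": 0, "z": 0.17, "roll": 0},
  {"x": -0.06, "y": 0, "z": 0.17, "roll": 0},
  {"x": -0.02, "y": 0, "z": 0.09, "roll": 0},
  {"x": 0, "y": 0, "z": 0.05, "roll": 0},
  {"x": 0, "y": 0, "z": 0, "roll": 0},
  {"x": 0, "y": 0, "z": 0, "roll": 0},
])

```text
time: 11.32
tool_pos: [542.1, 13.3, 127.9]
tcp_rot: [2.967, 1.566, 1.008]
contact_force: [5.4, 12.3, -1.8]
grip_width: 0.4
```

```bash
python3 s.py j
```

```text
t 11.3167 tip [  0.5  69.6 102.9] hd 0.06 F [ 5.4 12.3 -1.8] w 0.3843175482780368 q [-0.12  0.5   1.65  0.01  0.99  0.27]
```

View pics/js.png

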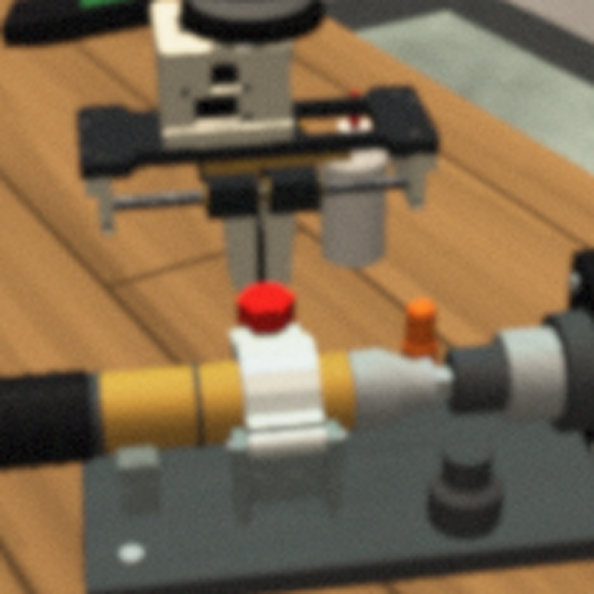

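Call:
move_arm([
  {"x": 0, "y": 0, "z": 0.06, "roll": 0},
  {"x": 0, "y": 0, "z": 0, "roll": 0},
  {"x": 0, "y": 0, "z": 0, "roll": 0},
  {"x": 0, "y": 0, "z": 0, "roll": 0},
])

```text
time: 11.75
tool_pos: [542.0, 13.0, 128.0]
tcp_rot: [2.955, 1.563, 0.996]
contact_force: [7.8, 21.3, -2.8]
grip_width: 0.5
```

Call:
move_arm([
  {"x": 0, "y": 0, "z": -0.3, "roll": 0},
  {"x": 0, "y": 0, "z": -0.8, "roll": 0},
  {"x": -0.3, "y": 0, "z": -0.8, "roll": 0},
  {"x": -0.8, "y": 0, "z": -0.8, "roll": 0},
  {"x": -0.8, "y": 0, "z": -0.5, "roll": 0},
  {"x": -0.8, "y": -0.9, "z": 0, "roll": 0},
  {"x": 0, "y": -0.9, "z": 0, "roll": 0},
  {"x": 0, "y": -0.9, "z": 0, "roll": 0},
  {"x": 0, "y": -0.9, "z": 0, "roll": 0},
  {"x": 0, "y": 0, "z": 0, "roll": 0},
  {"x": 0, "y": 0, "z": 0, "roll": 0},
])

```text
time: 12.67
tool_pos: [457.9, 178.1, 229.5]
tcp_rot: [1.31, 1.57, -0.647]
contact_force: [0.5, -0.2, -0.3]
grip_width: 0.6
```

```bash
python3 s.py k; python3 - <<'E'
from h import *
c={}
for n,box in(('top',(280,170,430,340)),('side',(220,150,400,330))):
    im=bot.capture(n)[:,:,::-1]; cv2.imwrite(f'pics/{n}_end.png',im); im=im.astype(int);b,g,r=im[...,0],im[...,1],im[...,2]
    _,_,s,ce=cv2.connectedComponentsWithStats(((r>150)&(g<70)&(b<70)).astype(np.uint8)); 
    for i in range(1,len(s)):
        if s[i,4]>30: print(n,s[i,4],ce[i].round(1)); 
        if s[i,4]>80 and box[0]<ce[i][0]<box[2] and box[1]<ce[i][1]<box[3]: c[n]=ce[i]
if len(c)==2: print('knob',T(two(c['top'],c['side'])[0]),two(c['top'],c['side'])[1])
E
```

```text
t 12.6667 tip [-140.   190.   204.5] hd 0.22 F [ 0.5 -0.2 -0.3] w 0.6388002582857492 q [ 0.22  0.3   1.65 -0.    1.19  0.6 ]
top 145 [342.9 262. ]
top 69 [481.3 318.2]
side 114 [300.1 240.6]
side 136 [321.2 353.8]
knob [8.43512947e-02 4.51065700e+01 1.14755065e+02] 0.5743766717614264
```

View pics/side_end.png

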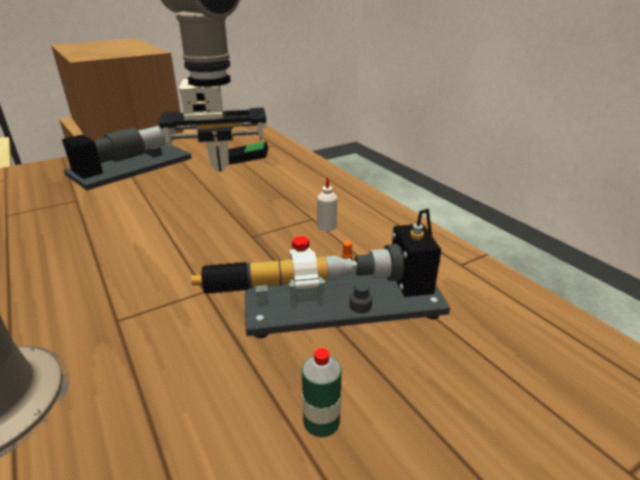

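View pics/top_end.png

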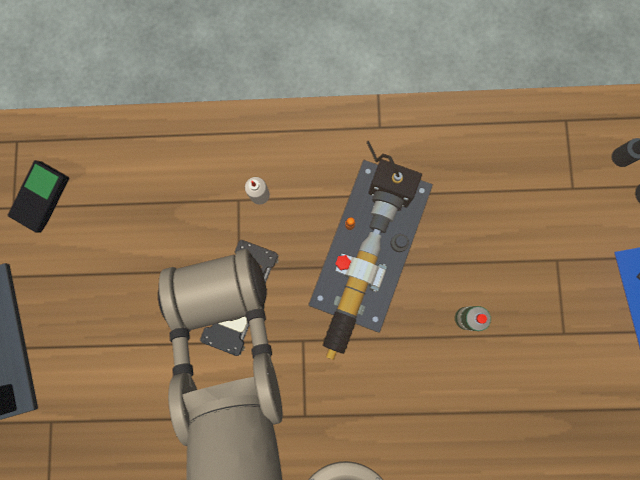

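```bash
python3 -c "
from plant import bot
print(bot.close_job())"
```

```text
the job is handed in; nothing more can be done
None
```

The clamp is closed and the job is handed in. The keeper lies shut across the barrel, and the swing bolt stands upright in its slot. It was all done with shut fingertips, and the arm was clear of everything after about 12.7 s.

- **Keeper:** I pushed it round its hinge arc. Near the end the fingers wedged against the arch, with about 15 N sideways. I backed off, moved about 12 mm outwards onto the lug and eased it down. It met a rigid stop with the lug's top at about 89–90 mm (90 mm expected when shut); I pressed it there with about 22 N.
- **Swing bolt:** I pushed the knob up its arc until it met its stop, at about 23 N. After I withdrew, the two cameras put the red knob's visible centre at tester y = 45 mm (44 mm expected), about 0.02 rad from upright. Its measured height was 115 mm rather than the centre's 108 mm, because the cameras see mainly the top of the knob.
- **Everything else:** In the last pictures the nutrunner, marker, adapter, bottle and can look where they were at the start. I measured only the can, whose red button is within 0.2 pixel. The last force reading showed nothing touching the arm.

Some early move calls were refused because their rows lacked some of the numbers, and nothing moved in them. No other check failed, and the hand-in gave no verdict.

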